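# Centre the egg cup on its stand

## Robot

A 7-joint arm with a two-finger parallel gripper is mounted at the origin on a cart in front of the work surface, level with it; the furniture and walls round the work are solid. World frame = base frame: x ahead of the robot, y to its left, z up, the work surface at z = 0. Lengths are in m, angles in rad, forces in N, time in s.
With the tool pointing down it reaches from about 0.4 to 0.875 m from the base axis. Payload 6.5 kg.
Tool frame: the origin (TCP) lies at the very end of the fingers, on their centre line; the grasp point (between the pads) lies 19 mm behind it (ctrl.hold_point_z is the distance from the TCP to the grasp point, in m); z points along the fingers, x is the direction in which the jaws open and shut, and the axes are right-handed (so a half turn about z gives the same grasp; the last joint's range is limited). The gripper opens to 88 mm and grips with 3 to 60 N. Pads are 18 mm wide; open, the fingers measure 123 mm over their backs; the gripper's body (75 mm by 187 mm) begins 45 mm behind the grasp point.
Start: joints at [1.046, 0.536, -0.004, 1.538, 0.003, 1.067, -0.071], TCP at [0.288, -0.583, 0.239] pointing down, gripper open.
Joint ranges: [-2.7, 2.7], [-0.37, 2.16], [-1.27, 1.26], [0.24, 2.4], [-1.31, 4.45], [0.19, 1.91], [-2.76, 2.76]. Speed limits (rad/s): [2.39, 2.39, 3.14, 3.14, 3.14, 3.14, 3.14].

## Interface

Orientations are given as [roll, pitch, yaw] about the fixed x, y, z axes, in that order (R = Rz(yaw) Ry(pitch) Rx(roll)).
In Python, from bench import ctrl, vision gives the robot as it stands. The module is installed in compiled form; this text tells all that it offers.
- The arm moves only by the tool play_rows, never from a script. Its argument "moves" is a list of rows, each an object of numbers: "hand": the opening, from -1 (shut) to 1 (fully open), so that 0 is half open; "tx", "ty", "tz": the shift along the tool's x, y, z in mm; "turn": the turn about the tool's z in degrees. A call has 1 to 20 rows; each row shifts and turns the commanded pose from where the row before left it, along the tool's axes as they then stand; what a row does not reach is not made up. A row lasts 1/8 s, in which the tool goes at most 62.5 mm and 10.7 degrees, less where a joint would pass 70% of its speed; a pose out of reach is approached as far as the arm can. A call is refused whole if a number of a shift passes 62.5 or a number of a turn 10.7, either way. A call with a gripper value outside its range is refused whole. The fingers move at their own pace and stop on an object; the grip force is fixed at half the most. Time passes only in rows, so rows that do not move let the fingers close. It gives the time, the measured TCP pose, the force and the opening at its end, in the units of the state.
- ctrl.read_state(): the state, without advancing time (a new reading comes with each control period).
- vision.read_camera(name): name is "scene" or "side" or "wrist"; returns (picture, depth): 420x560x3 uint8, blue, green, red; 420x560 float32, m along the optical axis (not along the pixel's ray), 0 where there is no reading.
- vision.camera_info(name): a dict with "camera_matrix" (3x3 intrinsics, pixels), "D" ([k1, k2, p1, p2, k3] as OpenCV has them; the pictures are not rectified), "rvec" (rotation vector, rad) and "tvec" (3), from world to camera coordinates, as OpenCV has them; the wrist camera has in their place "T_tool_cam" (4x4, takes a point from camera to tool coordinates, whose origin is the TCP and whose axes are the tool frame's). Camera axes: x right, y down, z forward; pixel columns grow to the right and rows downward; lengths in m; the calibration is good to about 2 mm. A picture is of the moment at which its call begins: read the wrist's pose just before it. camera_info takes no time and is no camera call.
- ctrl.finish_job(): hands the job in, once; it reports no verdict.
The state is a dict: "clock": time; "joint_pos": joint angles; "qd": joint speeds; "effort": joint torques, N m; "eef_pos": TCP position; "ee_rot": TCP orientation; "contact_force": force on the tool from outside, world axes, zero at the start; "ft_torque": the same for the moment, N m; "grip_width": finger opening in m.
Only numpy, scipy, OpenCV 4.12 (cv2) and the standard library are available. Lean on these libraries where they do the work, as an engineer would, in place of code of your own. Each camera call takes 0.05 s, during which the arm holds its last target.

## Task

The egg cup with the boiled egg has been set down off-centre on the little round wooden stand. Nudge it gently sideways with the fingertips until its foot stands wholly inside the brass ring in the middle of the stand, upright, then take the hand away. Do not grip, lift, topple or hit it, and leave the salt shaker, the silver tin and the bowl where they are.

Things in the scene. Friction and masses are not known exactly. Their poses are not given: they have to be found in the camera images.
- egg_cup: White egg cup, a brown egg fixed in it, 66 mm tall, about 90 g, loose, round about z (up). Origin: centre of underside. Wobbly: its flat sole is only 30 mm across; the foot bulges to 52 mm, its widest, 5 to 11 mm up; stem 18 mm at 23 mm up; cup rim 42 mm across at 44 mm up; then the egg. Pushed slowly at the foot it slides; pushed high up or hit fast it tips over.
- stand: Round turned wooden serving stand, 40 mm tall, top plate 124 mm across and flat without a lip, on a narrower stem and foot. It is fixed to the worktop and does not move. Origin at the centre of its underside, z up. Wall cabinets hang 0.46 m above the worktop at the back and right: come to the stand from the front, with the hand low.
- stand_top (a point): Centre of the stand's flat top (40 mm above the worktop), also the centre of the thin brass ring let flush into the top: 70 mm inner and 76 mm outer diameter.
- salt: Glass salt shaker with grey cap, 44 mm across, 90 mm tall, standing loose on the worktop; origin at the centre of its underside. Leave alone.
- silver_tin: Slim plain silver tin, 36 mm across, 60 mm tall, loose on the worktop; origin at the centre of its underside. Leave alone.
- brown_bowl: Brown bowl, 129 mm across, 57 mm tall, loose on the worktop; origin at the centre of its underside. Leave alone.

How it is judged:
At the end, for the whole second after the job is handed in: The egg cup stands upright (within 0.08 rad) and at rest on the stand's top, its axis within 9 mm of the ring's centre, so that its foot lies inside the ring (horizontal distance between egg_cup and stand_top below 0.009 m and z of egg_cup in the frame of stand_top between -0.003 and 0.003 m and angle between egg_cup's own z axis and vertical below 0.08 rad and linear speed of egg_cup below 0.01 m/s and angular speed of egg_cup below 0.2 rad/s); the robot touches nothing.
It fails at once if the egg cup is tipped (more than 0.35 rad) or knocked off the stand (angle between egg_cup's own z axis and vertical above 0.35 rad or z of egg_cup in the frame of stand_top below -0.008 m).
It fails at once if the egg cup is lifted off the stand (more than 8 mm) (z of egg_cup in the frame of stand_top above 0.008 m).
It fails at once if the egg cup is gripped or hit: more than 8 N from the robot (contact force between any of the fingers, the arm and egg_cup above 8 N).
It fails at once if the egg cup is flicked (faster than 0.25 m/s) (linear speed of egg_cup above 0.25 m/s).
It fails at once if a bystander is displaced by more than 20 mm (distance of any of salt, silver_tin, brown_bowl from where it was at the start of the episode above 0.02 m).
It also fails if it takes over 40 s, if anything falls off the work surface, if the arm or the gripper's body presses on something with over 40 N, if the wrist force passes 120 N, or if a joint passes its speed limit or range.

## Working session

There is one attempt and no reset: what is moved stays moved. The work goes in short steps, Python scripts to look and compute and a tool call to move; the robot and the scene stay as the last step left them, time stands still between calls to the robot, and variables do not carry over. Pictures are saved under pics/ and viewed, and the job is handed in when it is done.

Besides the shell and the picture viewer there is one more tool, called after "Emit:" as name(argument=value, ...) on one line, values as JSON. play_rows: Moves the arm, as the interface text tells. Its arguments: {"type":"object","properties":{"moves":{"type":"array"}},"required":["moves"]}

```bash
mkdir -p pics
python3 - <<'E'
from bench import ctrl, vision
import cv2,numpy as np
s=ctrl.read_state();print(s)
for n in("scene","side","wrist"):
    p,d=vision.read_camera(n);cv2.imwrite(f"pics/{n}0.png",p);np.save(f"pics/{n}0.npy",d)
    print(n,vision.camera_info(n))
E
```

```text
{'clock': 0.0, 'joint_pos': array([ 1.04583011,  0.53717557, -0.00444073,  1.53883496,  0.00260508,
        1.06733555, -0.07119899]), 'qd': array([ 0.00097589,  0.0005724 ,  0.00064062,  0.00033206,  0.00135663,
        0.00066735, -0.00010143]), 'effort': array([-6.05966252e-04, -5.70981789e+01,  9.90725532e-01, -2.51603454e+01,
       -5.61486965e-02,  1.77909771e-02,  1.55263215e-04]), 'eef_pos': array([ 0.28756075, -0.58224819,  0.23784787]), 'ee_rot': array([ 3.14146108e+00,  1.74271761e-03, -1.11195309e+00]), 'contact_force': array([-1.0769592 , -0.12680591, -0.99339401]), 'ft_torque': array([-0.0615386 ,  0.02613471,  0.02851103]), 'grip_width': 0.0879783340215896}
scene {'camera_matrix': array([[405.26119912,   0.        , 285.04569946],
       [  0.        , 405.26119912, 212.44912006],
       [  0.        ,   0.        ,   1.        ]]), 'D': array([-0.04157357,  0.        ,  0.        ,  0.        ,  0.        ]), 'rvec': array([ 0.87355998, -2.36976618,  1.28898532]), 'tvec': array([0.3845161 , 0.23070537, 0.85132084])}
side {'camera_matrix': array([[407.04705339,   0.  
[... 223 characters left out ...]
7562, -2.2303502 ,  1.55332328]), 'tvec': array([0.43806649, 0.1616447 , 0.83749551])}
wrist {'camera_matrix': array([[342.74987946,   0.        , 277.2923738 ],
       [  0.        , 342.74987946, 208.26338877],
       [  0.        ,   0.        ,   1.        ]]), 'D': array([-0.02418034,  0.        ,  0.        ,  0.        ,  0.        ]), 'T_tool_cam': array([[ 9.99999630e-01,  2.85100659e-04,  8.11628761e-04,
         1.05721098e-03],
       [-4.93949803e-04,  9.62745970e-01,  2.70407014e-01,
        -6.98320668e-02],
       [-7.04299101e-04, -2.70407315e-01,  9.62745755e-01,
        -1.47032153e-01],
       [ 0.00000000e+00,  0.00000000e+00,  0.00000000e+00,
         1.00000000e+00]])}
```

View pics/scene0.png

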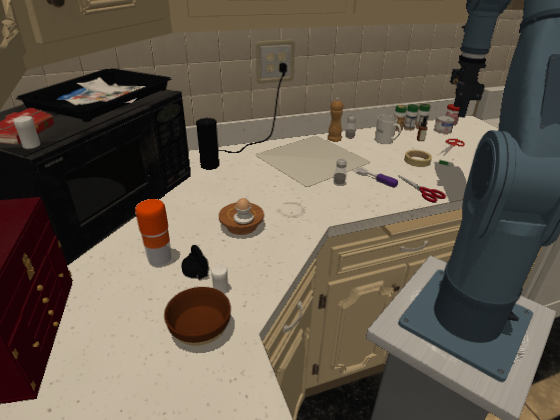

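View pics/side0.png

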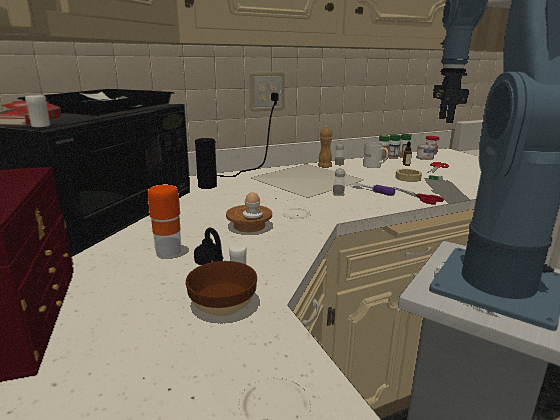

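View pics/wrist0.png

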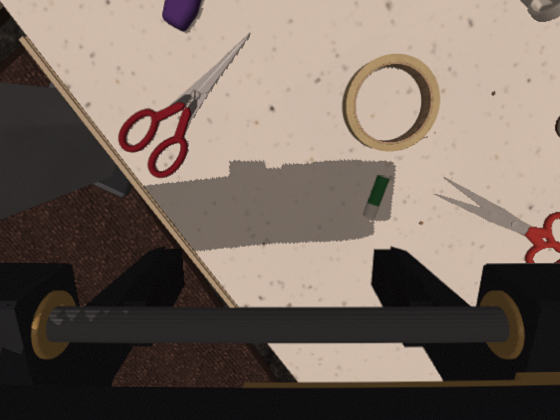

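```bash
cat > h.py <<'E'
from bench import ctrl, vision
import cv2,numpy as np
from scipy.spatial.transform import Rotation as Ro
def T_wc(n,st=None):
    i=vision.camera_info(n)
    if n=="wrist":
        T=np.eye(4);T[:3,:3]=Ro.from_euler('xyz',st['ee_rot']).as_matrix();T[:3,3]=st['eef_pos']
        return T@i['T_tool_cam']
    R=cv2.Rodrigues(i['rvec'])[0];T=np.eye(4);T[:3,:3]=R.T;T[:3,3]=-R.T@i['tvec'];return T
def cloud(n,d,st=None):
    i=vision.camera_info(n);h,w=d.shape
    u,v=np.meshgrid(np.arange(w),np.arange(h))
    p=cv2.undistortPoints(np.stack([u,v],-1).reshape(-1,1,2).astype(float),i['camera_matrix'],i['D']).reshape(h,w,2)
    P=np.dstack([p*d[...,None],d]);T=T_wc(n,st);return P@T[:3,:3].T+T[:3,3]
def plane(n,uv,z,st=None):
    i=vision.camera_info(n);T=T_wc(n,st)
    p=cv2.undistortPoints(np.array(uv,float).reshape(-1,1,2),i['camera_matrix'],i['D']).reshape(-1,2)
    r=np.c_[p,np.ones(len(p))]@T[:3,:3].T
    return T[:3,3]+r*((z-T[2,3])/r[:,2])[:,None]
def proj(n,X,st=None):
    i=vision.camera_info(n);T=np.linalg.inv(T_wc(n,st))
    return cv2.projectPoints(np.array(X,float).reshape(-1,1,3),cv2.Rodrigues(T[:3,:3])[0],T[:3,3],i['camera_matrix'],i['D'])[0].reshape(-1,2)
E
python3 - <<'E'
from h import *
for n,uv in(("scene",[(242,204),(242,216),(220,277),(198,318),(195,262),(155,225),(341,170),(242,225),(220,216),(264,216)]),("side",[(252,198),(250,215),(238,254),(222,290),(208,245),(165,215),(339,180),(250,224)])):
    d=np.load(f"pics/{n}0.npy");C=cloud(n,d)
    for u,v in uv: print(n,u,v,C[v,u].round(3))
    p=cv2.imread(f"pics/{n}0.png")
    c=p[185:345,130:330];cv2.imwrite(f"pics/{n}c.png",cv2.resize(c,None,fx=3.7,fy=3.7,interpolation=cv2.INTER_CUBIC))
E
```

```text
scene 242 204 [0.567 0.095 0.101]
scene 242 216 [0.573 0.092 0.059]
scene 220 277 [0.446 0.286 0.055]
scene 198 318 [0.427 0.369 0.01 ]
scene 195 262 [0.539 0.279 0.04 ]
scene 155 225 [0.617 0.317 0.129]
scene 341 170 [ 0.525 -0.306  0.058]
scene 242 225 [0.561 0.104 0.042]
scene 220 216 [0.635 0.113 0.042]
scene 264 216 [0.554 0.027 0.035]
side 252 198 [0.565 0.097 0.094]
side 250 215 [0.565 0.106 0.051]
side 238 254 [0.449 0.287 0.051]
side 222 290 [0.428 0.359 0.01 ]
side 208 245 [0.542 0.28  0.041]
side 165 215 [0.622 0.324 0.107]
side 339 180 [ 0.521 -0.295  0.055]
side 250 224 [0.56  0.112 0.029]
```

View pics/scenec.png

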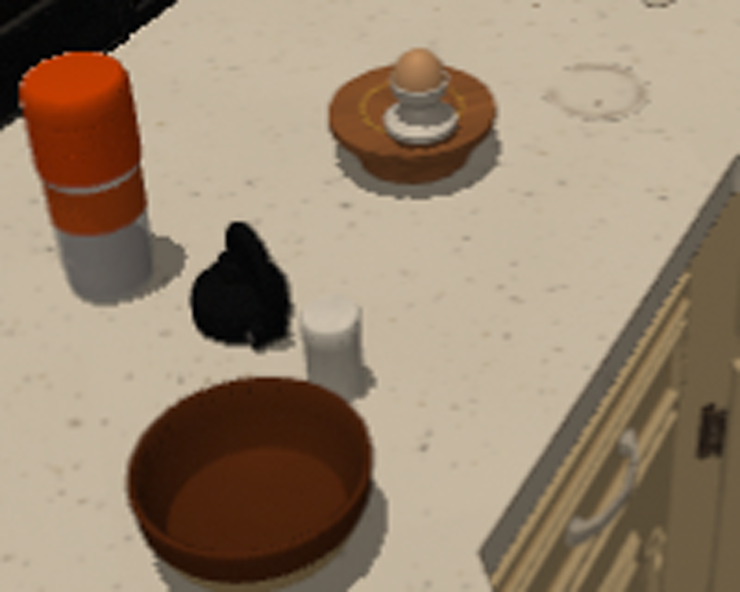

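View pics/sidec.png

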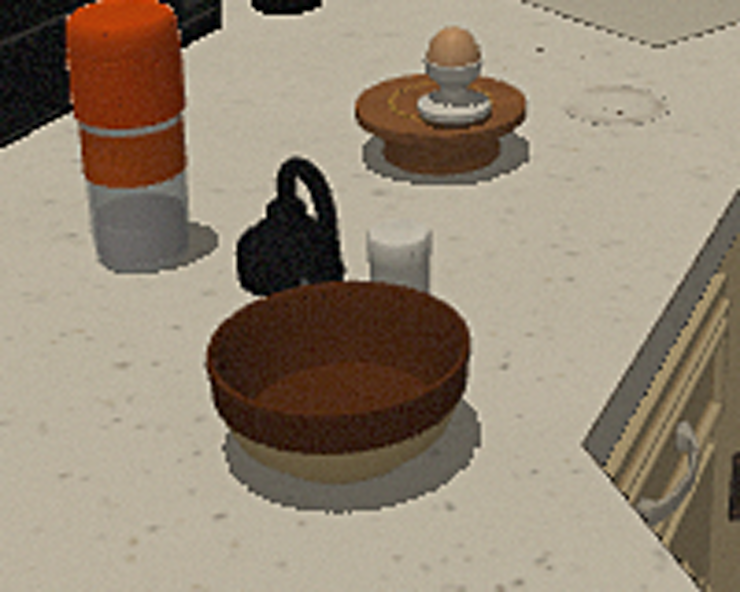

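Run:
```python
from h import *
for n in("scene","side"):
    C=cloud(n,np.load(f"pics/{n}0.npy")).reshape(-1,3)
    for z0,z1 in((.1,.4),(.4,.5),(.5,.7)):
        m=(C[:,2]>z0)&(C[:,2]<z1)&(C[:,0]>.3)&(C[:,0]<1)&(abs(C[:,1])<.7)
        print(n,z0,m.sum())
        Q=C[m]
        for a in np.arange(-.7,.7,.1):
            k=Q[(Q[:,1]>=a)&(Q[:,1]<a+.1)]
            if len(k): print('  y%.1f'%a,'x',k[:,0].min().round(2),k[:,0].max().round(2),len(k))
# stand & cup
sc=[(130+330/3.7,185+112/3.7),(130+496/3.7,185+112/3.7)]
print("rim",plane("scene",sc,.04).round(3), plane("side",[(130+356/3.7,185+104/3.7),(130+527/3.7,185+104/3.7)],.04).round(3))
print("foot",plane("scene",[(130+384/3.7,185+120/3.7),(130+459/3.7,185+120/3.7)],.048).round(3),plane("side",[(130+417/3.7,185+105/3.7),(130+491/3.7,185+105/3.7)],.048).round(3))
```

```text
scene 0.1 35533
  y-0.7 x 0.3 0.86 2240
  y-0.6 x 0.3 0.91 2388
  y-0.5 x 0.89 0.97 2415
  y-0.4 x 0.95 1.0 1591
  y-0.2 x 0.9 0.97 259
  y-0.1 x 0.91 0.99 381
  y-0.0 x 0.56 1.0 2122
  y0.1 x 0.85 1.0 2631
  y0.2 x 0.61 1.0 3395
  y0.3 x 0.61 1.0 5170
  y0.4 x 0.71 0.96 5855
  y0.5 x 0.58 0.95 4267
  y0.6 x 0.5 0.62 2819
scene 0.4 7486
  y-0.7 x 0.44 0.85 490
  y-0.6 x 0.3 0.91 764
  y-0.5 x 0.56 0.97 576
  y-0.4 x 0.61 1.0 568
  y-0.3 x 0.67 0.74 521
  y-0.2 x 0.73 0.8 573
  y-0.1 x 0.79 0.85 618
  y-0.0 x 0.85 0.87 487
  y0.1 x 0.82 0.85 494
  y0.2 x 0.79 0.82 661
  y0.3 x 0.77 0.8 878
  y0.4 x 0.64 0.77 613
  y0.5 x 0.56 0.65 243
scene 0.5 10913
  y-0.7 x 0.42 0.49 381
  y-0.6 x 0.3 0.55 591
  y-0.5 x 0.54 0.62 537
  y-0.4 x 0.61 0.66 428
  y-0.3 x 0.65 0.73 574
  y-0.2 x 0.71 0.79 672
  y-0.1 x 0.76 0.85 851
  y-0.0 x 0.83 0.87 575
  y0.1 x 0.79 0.85 794
  y0.2 x 0.77 0.82 1251
  y0.3 x 0.73 0.8 2018
  y0.4 x 0.57 0.77 1637
  y0.5 x 0.53 0.61 604
side 0.1 33038
  y-0.7 x 0.3 0.86 2002
  y-0.6 x 0.3 0.91 2111
  y-0.5 x 0.89 0.97 2137
  y-0.4 x 0.94 1.0 1523
  y-0.2 x 0.9 0.97 175
[... 334 characters left out ...]
0.73 0.99 584
  y-0.1 x 0.77 0.99 649
  y-0.0 x 0.84 1.0 475
  y0.1 x 0.82 1.0 499
  y0.2 x 0.79 1.0 690
  y0.3 x 0.76 1.0 956
  y0.4 x 0.65 0.97 677
  y0.5 x 0.47 0.78 570
  y0.6 x 0.44 0.55 846
side 0.5 11135
  y-0.7 x 0.41 0.49 1009
  y-0.6 x 0.3 0.54 1237
  y-0.5 x 0.52 0.62 1328
  y-0.4 x 0.6 0.66 843
  y-0.3 x 0.64 0.71 1110
  y-0.2 x 0.7 0.77 1140
  y-0.1 x 0.76 0.85 1299
  y-0.0 x 0.82 0.87 713
  y0.1 x 0.79 0.85 656
  y0.2 x 0.77 0.82 707
  y0.3 x 0.74 0.79 729
  y0.4 x 0.61 0.77 293
  y0.5 x 0.57 0.64 71
rim [[0.642 0.11  0.04 ]
 [0.551 0.03  0.04 ]] [[0.641 0.112 0.04 ]
 [0.543 0.039 0.04 ]]
foot [[0.596 0.099 0.048]
 [0.556 0.064 0.048]] [[0.592 0.103 0.048]
 [0.55  0.072 0.048]]
```

Emit:
play_rows(moves=[{"hand":1,"turn":9.5},{"hand":1,"turn":9.5},{"hand":1,"turn":9.5},{"hand":1,"turn":9.5},{"hand":1,"turn":9.5},{"hand":1,"turn":9.5}])

```text
schema error: expected keys hand, tx, ty, tz, turn
```

Emit:
play_rows(moves=[{"hand":0,"tx":-45,"ty":13.4,"tz":4},{"hand":0,"tx":-45,"ty":13.4,"tz":4},{"hand":0,"tx":-45,"ty":13.4,"tz":4},{"hand":0,"tx":-45,"ty":13.4,"tz":4},{"hand":0,"tx":-45,"ty":13.4,"tz":4},{"hand":0,"tx":-45,"ty":13.4,"tz":4},{"hand":-0.3,"tx":-45,"ty":13.4,"tz":4},{"hand":-0.3,"tx":-45,"ty":13.4,"tz":4},{"hand":-0.3,"tx":-45,"ty":13.4,"tz":4},{"hand":-0.3,"tx":-45,"ty":13.4,"tz":4},{"hand":-0.3,"tx":-45,"ty":13.4,"tz":4},{"hand":-0.3,"tx":-45,"ty":13.4,"tz":4},{"hand":-0.3,"tx":-45,"ty":13.4,"tz":4},{"hand":-0.3,"tx":-45,"ty":13.4,"tz":4},{"hand":-0.3,"tx":-45,"ty":13.4,"tz":4},{"hand":-0.3,"tx":-45,"ty":13.4,"tz":4},{"hand":-0.3},{"hand":-0.3},{"hand":-0.3}])

```text
schema error: expected keys hand, tx, ty, tz, turn
```

Run:
```python
from h import *
import pickle
s=ctrl.read_state();print({k:np.round(s[k],4) for k in('clock','joint_pos','eef_pos','ee_rot','contact_force','grip_width')})
p,d=vision.read_camera("wrist");cv2.imwrite("pics/w1.png",p);pickle.dump((s,p,d),open("w1.pkl","wb"))
```

```text
{'clock': np.float64(0.15), 'joint_pos': array([ 1.0458,  0.537 , -0.0044,  1.5386,  0.0026,  1.0673, -0.0712]), 'eef_pos': array([ 0.2877, -0.5824,  0.2381]), 'ee_rot': array([ 3.1415e+00,  1.3000e-03, -1.1119e+00]), 'contact_force': array([ 0.0775, -0.0288,  0.3647]), 'grip_width': np.float64(0.0883)}
```

View pics/w1.png

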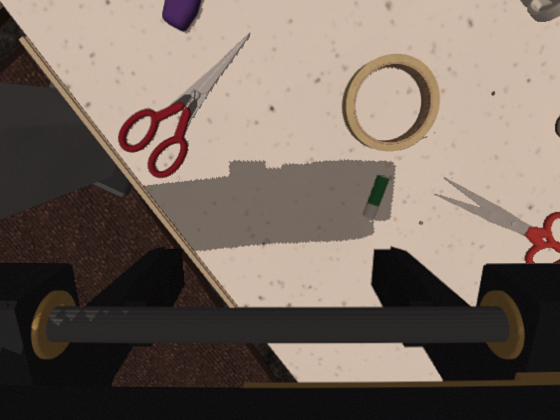

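The calls were refused because every key is required in each row. The arm has not moved. I'll resend them one at a time.

Emit:
play_rows(moves=[{"hand":1,"tx":0,"ty":0,"tz":0,"turn":9.5},{"hand":1,"tx":0,"ty":0,"tz":0,"turn":9.5},{"hand":1,"tx":0,"ty":0,"tz":0,"turn":9.5},{"hand":1,"tx":0,"ty":0,"tz":0,"turn":9.5},{"hand":1,"tx":0,"ty":0,"tz":0,"turn":9.5},{"hand":1,"tx":0,"ty":0,"tz":0,"turn":9.5}])

```text
clock: 0.95
eef_pos: [0.2878, -0.5826, 0.2385]
ee_rot: [3.141, 0.0, -2.112]
contact_force: [0.2, -0.5, -0.2]
grip_width: 0.0879
```

Emit:
play_rows(moves=[{"hand":-0.3,"tx":-45,"ty":13,"tz":4,"turn":0},{"hand":-0.3,"tx":-45,"ty":13,"tz":4,"turn":0},{"hand":-0.3,"tx":-45,"ty":13,"tz":4,"turn":0},{"hand":-0.3,"tx":-45,"ty":13,"tz":4,"turn":0},{"hand":-0.3,"tx":-45,"ty":13,"tz":4,"turn":0},{"hand":-0.3,"tx":-45,"ty":13,"tz":4,"turn":0},{"hand":-0.3,"tx":-45,"ty":13,"tz":4,"turn":0},{"hand":-0.3,"tx":-45,"ty":13,"tz":4,"turn":0},{"hand":-0.3,"tx":-45,"ty":13,"tz":4,"turn":0},{"hand":-0.3,"tx":-45,"ty":13,"tz":4,"turn":0},{"hand":-0.3,"tx":-45,"ty":13,"tz":4,"turn":0},{"hand":-0.3,"tx":-45,"ty":13,"tz":4,"turn":0},{"hand":-0.3,"tx":-45,"ty":13,"tz":4,"turn":0},{"hand":-0.3,"tx":-45,"ty":13,"tz":4,"turn":0},{"hand":-0.3,"tx":-45,"ty":13,"tz":4,"turn":0},{"hand":-0.3,"tx":-45,"ty":13,"tz":4,"turn":0},{"hand":-0.3,"tx":0,"ty":0,"tz":0,"turn":0},{"hand":-0.3,"tx":0,"ty":0,"tz":0,"turn":0}])

```text
clock: 3.2
eef_pos: [0.4764, 0.1416, 0.1745]
ee_rot: [3.141, -0.001, -2.107]
contact_force: [0.1, -0.4, 0.2]
grip_width: 0.0307
```

Run:
```python
from h import *
import pickle
s=ctrl.read_state()
p,d=vision.read_camera("wrist");cv2.imwrite("pics/w2.png",p);pickle.dump((s,p,d),open("w2.pkl","wb"))
```

```text
(no output)
```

View pics/w2.png

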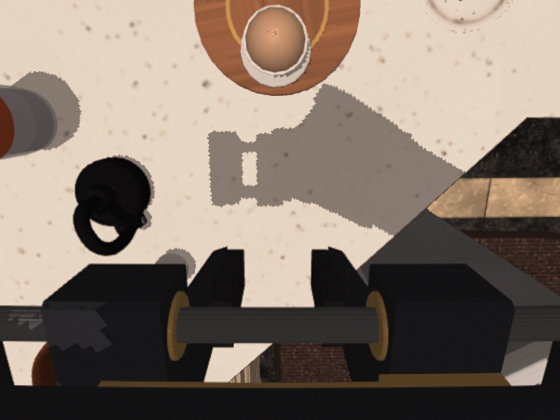

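Emit:
play_rows(moves=[{"hand":-0.3,"tx":0,"ty":-25,"tz":0,"turn":0},{"hand":-0.3,"tx":0,"ty":-20,"tz":0,"turn":0},{"hand":-0.3,"tx":0,"ty":0,"tz":0,"turn":0},{"hand":-0.3,"tx":0,"ty":0,"tz":0,"turn":0}])

```text
clock: 3.75
eef_pos: [0.5148, 0.1195, 0.1745]
ee_rot: [3.141, -0.0, -2.107]
contact_force: [0.7, 0.5, -0.5]
grip_width: 0.0308
```

Run:
```python
from h import *
import pickle
s=ctrl.read_state();print(s['clock'],s['eef_pos'],s['ee_rot'])
p,d=vision.read_camera("wrist");pickle.dump((s,p,d),open("w3.pkl","wb"))
c=p[0:200,130:400];cv2.imwrite("pics/w3c.png",cv2.resize(c,None,fx=2.9,fy=2.9,interpolation=cv2.INTER_CUBIC))
```

```text
3.75 [0.51478549 0.11947689 0.17454411] [ 3.14082286e+00 -3.66308249e-04 -2.10711031e+00]
```

View pics/w3c.png

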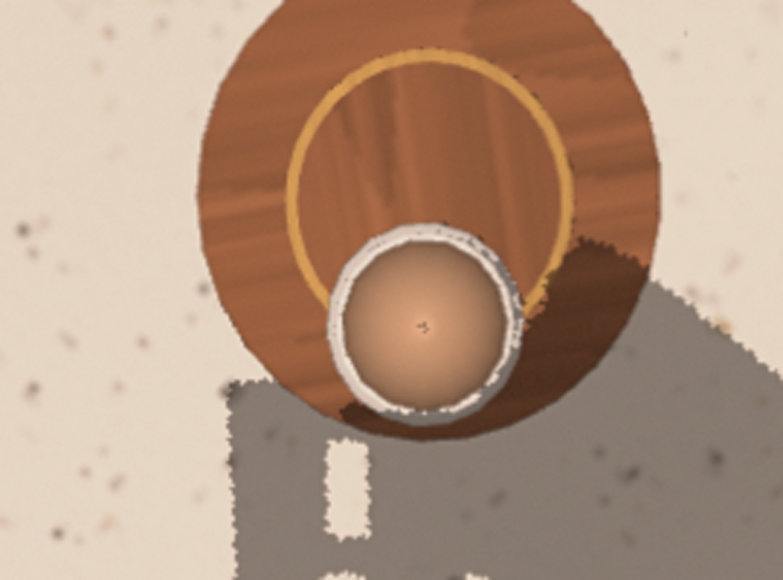

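```bash
cat > m.py <<'E'
from h import *
def circ(P):
    P=np.array(P)[:,:2];A=np.c_[2*P,np.ones(len(P))];x=np.linalg.lstsq(A,(P**2).sum(1),rcond=None)[0]
    return x[:2],np.sqrt(x[2]+x[:2]@x[:2])
def tool(v,s):
    return (Ro.from_euler('xyz',s['ee_rot']).as_matrix().T@np.r_[v,0])[:2]*1000
E
python3 - <<'E'
from m import *
import pickle
s,p,d=pickle.load(open("w3.pkl","rb"))
f=lambda L:[(130+a/2.9-.3,b/2.9-.3) for a,b in L]
ring=circ(plane("wrist",f([(287,192),(575,190),(430,48),(328,91),(533,88),(300,250)]),.04,s));print("ring R.038",ring)
st=circ(plane("wrist",f([(197,195),(661,190),(432,441),(237,325),(600,365),(255,25)]),.04,s));print("stand R.062",st)
rim=circ(plane("wrist",f([(328,322),(523,320),(424,223),(358,252),(493,252)]),.084,s));print("rim R.021",rim)
egg=plane("wrist",f([(422,327)]),.106,s);print(egg)
C=cloud("wrist",d,s);
for z in(.05,.075,.095):
    m=(C[...,2]>z)&(C[...,2]<.12)&(abs(C[...,0]-.58)<.06)&(abs(C[...,1]-.09)<.06);Q=C[m];print(z,m.sum(),Q.mean(0),Q.min(0),Q.max(0))
c=(rim[0]+egg[0,:2])/2
print("cup",c,"need world",ring[0]-c,"tool",tool(ring[0]-c,s),"tcp->cup tool",tool(c-s['eef_pos'][:2],s))
E
```

```text
ring R.038 (array([0.60199665, 0.06595514]), np.float64(0.037891013883591784))
stand R.062 (array([0.60154274, 0.06668537]), np.float64(0.061833382060155484))
rim R.021 (array([0.57546831, 0.08362363]), np.float64(0.022468162254545385))
[[0.57580509 0.0842433  0.106     ]]
0.05 3727 [0.57589133 0.08342584 0.08978653] [0.5496703  0.05811121 0.05000752] [0.60123873 0.10935507 0.10884297]
0.075 3080 [0.57589101 0.08357019 0.09761555] [0.55508815 0.06328393 0.08308421] [0.59615342 0.10439918 0.10884297]
0.095 2100 [0.57572906 0.08361625 0.10185013] [0.55913309 0.06723483 0.09501941] [0.59225947 0.09997867 0.10884297]
cup [0.5756367  0.08393346] need world [ 0.02635995 -0.01797833] tool [  1.98496512 -31.8453519 ] tcp->cup tool [ -0.54014679 -70.46921864]
```

Emit:
play_rows(moves=[{"hand":-0.3,"tx":0,"ty":0,"tz":0,"turn":3.6},{"hand":-0.3,"tx":-5,"ty":0,"tz":10,"turn":0},{"hand":-0.3,"tx":0,"ty":0,"tz":18,"turn":0},{"hand":-0.3,"tx":0,"ty":0,"tz":20,"turn":0},{"hand":-0.3,"tx":0,"ty":0,"tz":20,"turn":0},{"hand":-0.3,"tx":0,"ty":0,"tz":20,"turn":0},{"hand":-0.3,"tx":0,"ty":0,"tz":20,"turn":0},{"hand":-0.3,"tx":0,"ty":0,"tz":12,"turn":0},{"hand":-0.3,"tx":0,"ty":0,"tz":5,"turn":0},{"hand":-0.3,"tx":0,"ty":0,"tz":0,"turn":0},{"hand":-0.3,"tx":0,"ty":0,"tz":0,"turn":0}])

```text
clock: 5.18
eef_pos: [0.5187, 0.1238, 0.0503]
ee_rot: [-3.141, 0.001, -2.17]
contact_force: [-0.2, 0.0, -0.7]
grip_width: 0.031
```

Run:
```python
from m import *
import pickle
s=ctrl.read_state();print(s['clock'],s['eef_pos'],s['ee_rot'],s['contact_force'],s['grip_width'])
c=np.array([.5757,.0838]);r=np.array([.6018,.0664])
print(tool(c-s['eef_pos'][:2],s),tool(r-s['eef_pos'][:2],s))
p,d=vision.read_camera("wrist");pickle.dump((s,p,d),open("w4.pkl","wb"));cv2.imwrite("pics/w4.png",p)
p,d=vision.read_camera("side");c=p[170:260,190:330];cv2.imwrite("pics/s4.png",cv2.resize(c,None,fx=5,fy=5,interpolation=cv2.INTER_CUBIC))
```

```text
5.175 [0.51872765 0.12377908 0.0502832 ] [-3.14089104e+00  8.63336683e-04 -2.16950163e+00] [-0.19971471  0.0073185  -0.74155439] 0.03098229887291484
[  0.91725232 -69.59405335] [   0.58153338 -100.96054495]
```

View pics/w4.png

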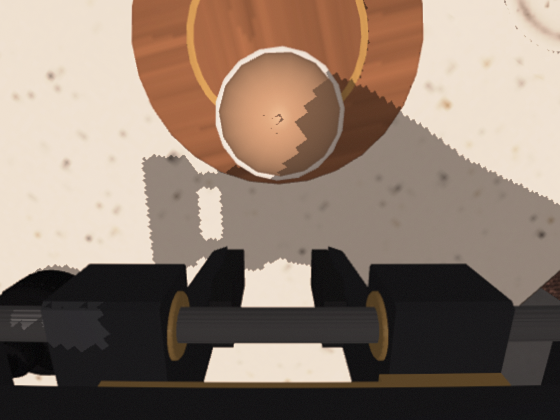

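View pics/s4.png

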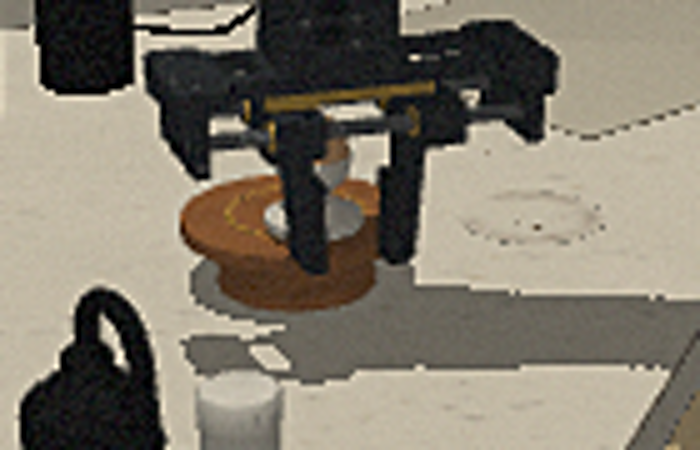

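Emit:
play_rows(moves=[{"hand":-0.3,"tx":0.5,"ty":-6,"tz":1.5,"turn":0},{"hand":-0.3,"tx":0,"ty":-8,"tz":0,"turn":0},{"hand":-0.3,"tx":0,"ty":-6,"tz":0,"turn":0},{"hand":-0.3,"tx":0,"ty":-4,"tz":0,"turn":0},{"hand":-0.3,"tx":0,"ty":-3,"tz":0,"turn":0},{"hand":-0.3,"tx":0,"ty":-2,"tz":0,"turn":0},{"hand":-0.3,"tx":0,"ty":-2,"tz":0,"turn":0},{"hand":-0.3,"tx":0,"ty":-2,"tz":0,"turn":0},{"hand":-0.3,"tx":0,"ty":0,"tz":0,"turn":0},{"hand":-0.3,"tx":0,"ty":0,"tz":0,"turn":0}])

```text
clock: 6.52
eef_pos: [0.5451, 0.1047, 0.0482]
ee_rot: [3.141, -0.0, -2.17]
contact_force: [0.2, -0.6, -1.4]
grip_width: 0.0307
```

```bash
cat > look.py <<'E'
from m import *
import pickle,sys
n=sys.argv[1]
s=ctrl.read_state();print(s['clock'],s['eef_pos'],s['ee_rot'],s['contact_force'],s['grip_width'])
c=np.array([.5757,.0838]);r=np.array([.6018,.0664])
print("cup0,ring in tool",tool(c-s['eef_pos'][:2],s),tool(r-s['eef_pos'][:2],s))
p,d=vision.read_camera("wrist");pickle.dump((s,p,d),open(n+".pkl","wb"));cv2.imwrite(f"pics/{n}.png",p)
C=cloud("wrist",d,s)
m=(C[...,2]>.075)&(C[...,2]<.12)&(abs(C[...,0]-.585)<.06)&(abs(C[...,1]-.08)<.06)
v,u=np.nonzero(m)
m&=(np.arange(420)[:,None]<235)
Q=C[m];k=(Q.min(0)+Q.max(0))/2
if len(Q): print("egg tip px",u.mean(),v.mean(),"cloud centre",k,"err tool",tool(r-k[:2],s))
p2,d=vision.read_camera("side");c=p2[170:260,190:330];cv2.imwrite(f"pics/{n}s.png",cv2.resize(c,None,fx=5,fy=5,interpolation=cv2.INTER_CUBIC))
E
python3 look.py w5
```

```text
6.525 [0.54512932 0.10466034 0.04819457] [ 3.14145577e+00 -6.31412170e-05 -2.16961982e+00] [ 0.17910686 -0.5845451  -1.43405057] 0.030667395031903886
cup0,ring in tool [-1.18164986e-03 -3.70097312e+01] [ -0.34060805 -68.37619056]
egg tip px 276.4067069486405 244.00549848942597 cloud centre [0.57775244 0.08327452 0.0954291 ] err tool [  0.38342673 -29.37494333]
```

View pics/w5.png

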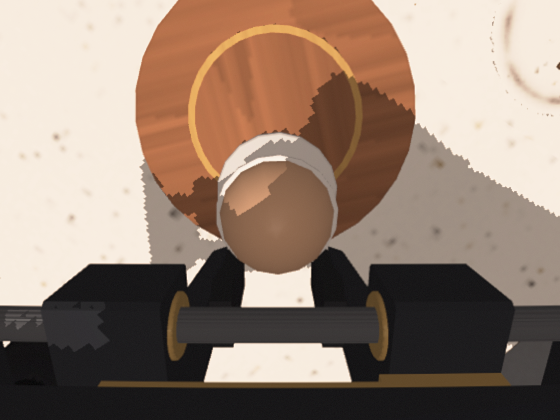

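View pics/w5s.png

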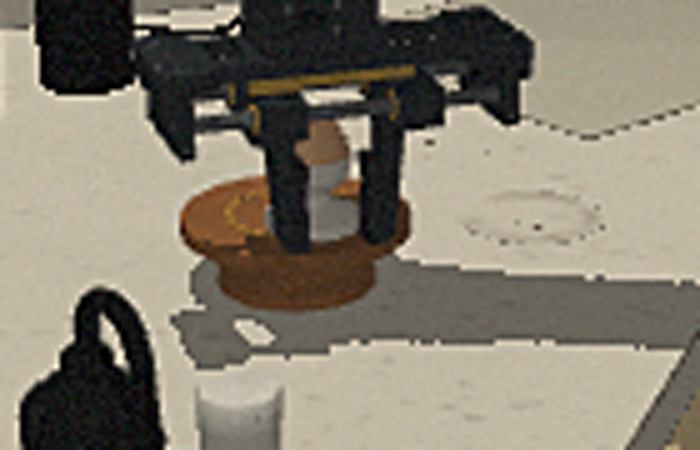

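Emit:
play_rows(moves=[{"hand":-0.3,"tx":0,"ty":-1,"tz":0,"turn":0},{"hand":-0.3,"tx":0,"ty":-1,"tz":0,"turn":0},{"hand":-0.3,"tx":0,"ty":-1,"tz":0,"turn":0},{"hand":-0.3,"tx":0,"ty":-1,"tz":0,"turn":0},{"hand":-0.3,"tx":0,"ty":-1,"tz":0,"turn":0},{"hand":-0.3,"tx":0,"ty":-1,"tz":0,"turn":0},{"hand":-0.3,"tx":0,"ty":-1,"tz":0,"turn":0},{"hand":-0.3,"tx":0,"ty":-1,"tz":0,"turn":0},{"hand":-0.3,"tx":0,"ty":-1,"tz":0,"turn":0},{"hand":-0.3,"tx":0,"ty":-1,"tz":0,"turn":0},{"hand":-0.3,"tx":0,"ty":-1,"tz":0,"turn":0},{"hand":-0.3,"tx":0,"ty":-1,"tz":0,"turn":0}])

```text
clock: 8.12
eef_pos: [0.5551, 0.0978, 0.0482]
ee_rot: [3.142, -0.0, -2.17]
contact_force: [-1.3, 0.5, 0.6]
grip_width: 0.0309
```

```bash
python3 look.py w6
```

```text
8.125 [0.55514373 0.0977789  0.04819597] [ 3.14152769e+00 -8.12390805e-05 -2.16965899e+00] [-1.28894179  0.49522126  0.62990135] 0.030875234181623395
cup0,ring in tool [ -0.04138476 -24.85896272] [ -0.38203957 -56.22540896]
egg tip px 277.3391058707934 257.58935151068533 cloud centre [0.58473398 0.07845292 0.09463945] err tool [  0.33526063 -20.89041892]
```

View pics/w6.png

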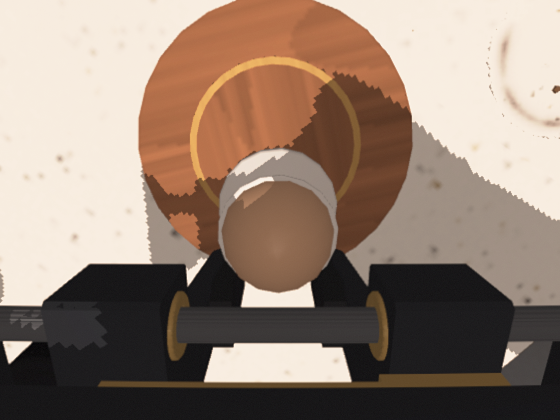

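View pics/w6s.png

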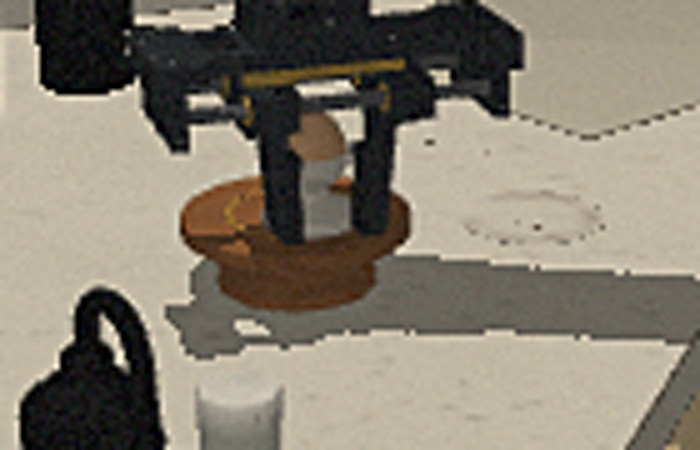

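```bash
cat > egg.py <<'E'
from m import *
import pickle,sys
from scipy.optimize import least_squares
r=np.array([.6018,.0664])
def egg(n):
    s,p,d=pickle.load(open(n+".pkl","rb"));C=cloud("wrist",d,s)
    R=Ro.from_euler('xyz',s['ee_rot']).as_matrix();L=(C-s['eef_pos'])@R
    hsv=cv2.cvtColor(p,cv2.COLOR_BGR2HSV)
    m=(C[...,2]>.09)&(C[...,2]<.115)&(abs(L[...,0])<20)&(L[...,1]<-10)&(hsv[...,1]>70)&(np.linalg.norm(C[...,:2]-r,axis=-1)<.06)
    m=cv2.erode(m.astype(np.uint8),np.ones((3,3)))>0
    Q=C[m]
    g=lambda x:np.sqrt(((Q[:,:2]-x[:2])**2).sum(1)+((Q[:,2]-x[2])/x[4])**2)-x[3]
    o=least_squares(g,[*Q[:,:2].mean(0),.085,.018,1.2],loss='soft_l1',f_scale=.001)
    c=o.x[:2];print(n,len(Q),o.x.round(4),"rms",np.sqrt((o.fun**2).mean()),"cup in tool",tool(c-s['eef_pos'][:2],s),"remaining tool",tool(r-c,s))
for n in sys.argv[1:]: egg(n)
E
sed -i 's/(L\[...,1\]<-10)/(L[...,1]<-.010)/;s/abs(L\[...,0\])<20/abs(L[...,0])<.02/' egg.py; python3 egg.py w3 w4 w5 w6
```

```text
w3 2197 [  0.5756   0.0839 -14.729    0.4011  36.9875] rms 1.9793552068122752e-05 cup in tool [ -0.4664305  -70.50757975] remaining tool [  1.62932816 -31.41063802]
w4 10553 [  0.5756   0.0839 -13.5572   0.3843  35.5565] rms 1.887965071478526e-05 cup in tool [  0.8985834  -69.44870504] remaining tool [ -0.31705002 -31.51183991]
w5 8659 [  0.5754   0.0839 -16.0269   0.4117  39.1932] rms 1.935956889053038e-05 cup in tool [ 2.66657651e-02 -3.67083127e+01] remaining tool [ -0.36727381 -31.66787786]
w6 8326 [  0.5799   0.0805 -19.1381   0.4493  42.8341] rms 1.8093402218034508e-05 cup in tool [  0.30120179 -30.18445813] remaining tool [ -0.68324136 -26.04095084]
```

Emit:
play_rows(moves=[{"hand":-0.3,"tx":0,"ty":-1,"tz":0,"turn":0},{"hand":-0.3,"tx":0,"ty":-1.2,"tz":0,"turn":0},{"hand":-0.3,"tx":0,"ty":-1.2,"tz":0,"turn":0},{"hand":-0.3,"tx":0,"ty":-1.2,"tz":0,"turn":0},{"hand":-0.3,"tx":0,"ty":-1.2,"tz":0,"turn":0},{"hand":-0.3,"tx":0,"ty":-1.2,"tz":0,"turn":0},{"hand":-0.3,"tx":0,"ty":-1.2,"tz":0,"turn":0},{"hand":-0.3,"tx":0,"ty":-1.2,"tz":0,"turn":0},{"hand":-0.3,"tx":0,"ty":-1.2,"tz":0,"turn":0},{"hand":-0.3,"tx":0,"ty":-1.2,"tz":0,"turn":0},{"hand":-0.3,"tx":0,"ty":-1.2,"tz":0,"turn":0},{"hand":-0.3,"tx":0,"ty":-1,"tz":0,"turn":0}])

```text
clock: 9.72
eef_pos: [0.5668, 0.0899, 0.0482]
ee_rot: [3.142, -0.0, -2.17]
contact_force: [-0.1, 0.1, 0.4]
grip_width: 0.0309
```

```bash
python3 look.py w7; python3 egg.py w7
```

```text
9.725 [0.56676098 0.08990254 0.04819748] [ 3.14158375e+00 -1.04764299e-05 -2.16967661e+00] [-0.12325245  0.14239072  0.43314738] 0.030866113708974612
cup0,ring in tool [ 1.40918517e-03 -1.08234489e+01] [ -0.33979824 -42.18988924]
egg tip px 281.51169838768334 259.0238210692205 cloud centre [0.59627374 0.0705564  0.094553  ] err tool [ 0.31779764 -6.90754194]
w7 8320 [  0.5915   0.0726 -20.3158   0.4632  44.095 ] rms 1.7885760593492667e-05 cup in tool [  0.32534648 -30.16611122] remaining tool [ -0.66514472 -12.02377802]
```

View pics/w7s.png

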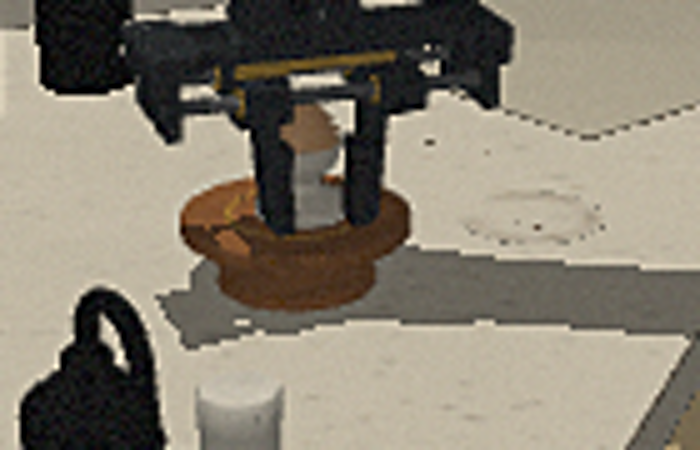

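Upright, sliding steadily; 12 mm to go.

Emit:
play_rows(moves=[{"hand":-0.3,"tx":-0.1,"ty":-1,"tz":0,"turn":0},{"hand":-0.3,"tx":-0.1,"ty":-1.2,"tz":0,"turn":0},{"hand":-0.3,"tx":-0.1,"ty":-1.2,"tz":0,"turn":0},{"hand":-0.3,"tx":-0.1,"ty":-1.2,"tz":0,"turn":0},{"hand":-0.3,"tx":0,"ty":-1.2,"tz":0,"turn":0},{"hand":-0.3,"tx":0,"ty":-1.2,"tz":0,"turn":0},{"hand":-0.3,"tx":0,"ty":-1.2,"tz":0,"turn":0},{"hand":-0.3,"tx":0,"ty":-1.2,"tz":0,"turn":0},{"hand":-0.3,"tx":0,"ty":-1,"tz":0,"turn":0},{"hand":-0.3,"tx":0,"ty":-1,"tz":0,"turn":0},{"hand":-0.3,"tx":0,"ty":-0.6,"tz":0,"turn":0},{"hand":-0.3,"tx":0,"ty":0,"tz":0,"turn":0},{"hand":-0.3,"tx":0,"ty":0,"tz":0,"turn":0}])

```text
clock: 11.45
eef_pos: [0.5769, 0.0835, 0.0482]
ee_rot: [-3.142, -0.0, -2.17]
contact_force: [-0.3, 0.1, 0.7]
grip_width: 0.0309
```

```bash
python3 look.py w8; python3 egg.py w8
```

```text
11.45 [0.57686085 0.08350453 0.04819327] [-3.14153119e+00 -1.35928441e-05 -2.16961278e+00] [-0.27993832  0.062721    0.66812394] 0.03087916668849227
cup0,ring in tool [0.41026851 1.12541112] [  0.07106311 -30.24105085]
egg tip px 279.28084246617277 258.24086205840933 cloud centre [0.6063393  0.0639498  0.09426593] err tool [0.5347719  5.13056888]
w8 8120 [  0.6017   0.0662 -18.8198   0.4463  42.4127] rms 1.830742302387828e-05 cup in tool [  0.33272962 -30.26471127] remaining tool [-0.26166651  0.02366042]
```

View pics/w8.png

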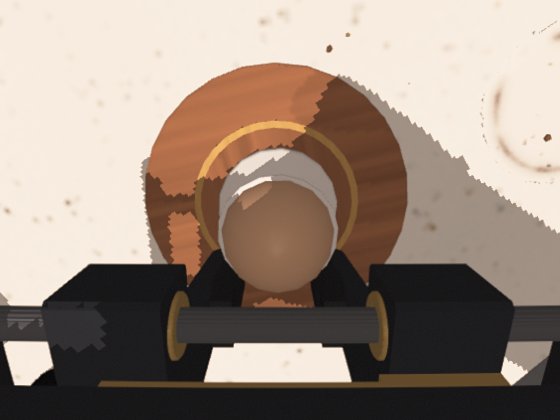

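Centred by the estimate. Now I'll back straight out, then rise a little and verify.

Emit:
play_rows(moves=[{"hand":-0.3,"tx":0,"ty":1,"tz":0,"turn":0},{"hand":-0.3,"tx":0,"ty":2,"tz":0,"turn":0},{"hand":-0.3,"tx":0,"ty":4,"tz":0,"turn":0},{"hand":-0.3,"tx":0,"ty":8,"tz":0,"turn":0},{"hand":-0.3,"tx":0,"ty":10,"tz":0,"turn":0},{"hand":-0.3,"tx":0,"ty":12,"tz":0,"turn":0},{"hand":-0.3,"tx":0,"ty":12,"tz":0,"turn":0},{"hand":-0.3,"tx":0,"ty":4,"tz":-15,"turn":0},{"hand":-0.3,"tx":0,"ty":0,"tz":-20,"turn":0},{"hand":-0.3,"tx":0,"ty":0,"tz":-20,"turn":0},{"hand":-0.3,"tx":0,"ty":0,"tz":-20,"turn":0},{"hand":-0.3,"tx":0,"ty":0,"tz":-20,"turn":0},{"hand":-0.3,"tx":0,"ty":0,"tz":0,"turn":0},{"hand":-0.3,"tx":0,"ty":0,"tz":0,"turn":0}])

```text
clock: 13.3
eef_pos: [0.5328, 0.1133, 0.143]
ee_rot: [3.142, -0.0, -2.17]
contact_force: [-0.1, 0.5, 0.6]
grip_width: 0.0309
```

```bash
python3 look.py w9; python3 egg.py w9
python3 - <<'E'
from h import *
p=cv2.imread("pics/w9.png");cv2.imwrite("pics/w9c.png",cv2.resize(p[0:200,130:400],None,fx=2.9,fy=2.9,interpolation=cv2.INTER_CUBIC))
p,d=vision.read_camera("scene");cv2.imwrite("pics/w9scene.png",p)
E
```

```text
13.3 [0.5327968  0.11327528 0.14304837] [ 3.14150837e+00 -2.16757384e-04 -2.16969756e+00] [-0.12510148  0.48098349  0.58736781] 0.030868039859025757
cup0,ring in tool [  0.15922276 -52.05239496] [ -0.18264182 -83.418828  ]
egg tip px 277.1491351098644 87.85507246376811 cloud centre [0.6017826  0.06592455 0.09591154] err tool [-0.40251219  0.25365333]
w9 3128 [  0.6018   0.066  -15.1564   0.4048  37.7067] rms 1.983533758247528e-05 cup in tool [  0.16605001 -83.69801899] remaining tool [-0.34869184  0.27919099]
```

View pics/w9c.png

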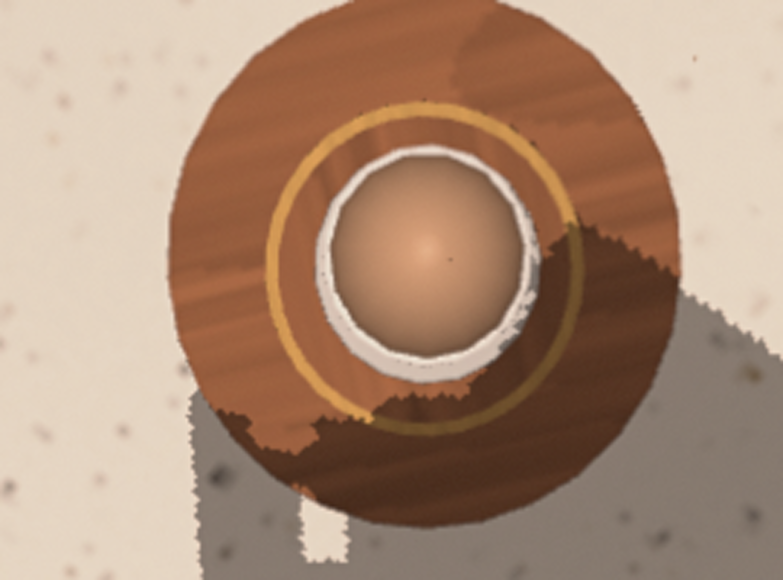

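View pics/w9scene.png

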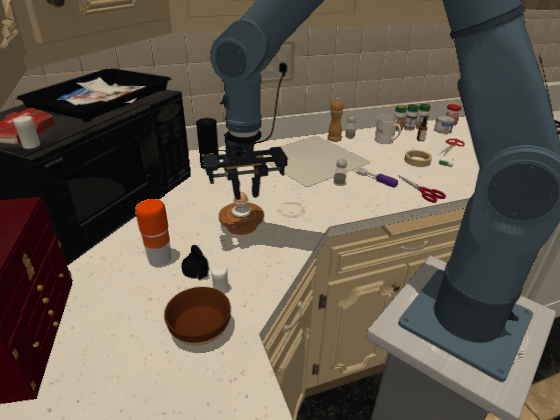

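Run:
```python
from m import *
import pickle
s,p,d=pickle.load(open("w9.pkl","rb"))
f=lambda L:[(130+a/2.9-.3,b/2.9-.3) for a,b in L]
print(circ(plane("wrist",f([(265,266),(583,262),(424,101),(424,436),(315,387)]),.04,s)))
ctrl.finish_job()
```

```text
(array([0.60136857, 0.0671229 ]), np.float64(0.03812329901991285))
the job is handed in; nothing more can be done
```

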